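# Seat a hardwood block in a corner jig and hold it for drilling

### The job

First take the small wooden slip that was left lying in the corner jig and lay it down on the bench, clear of the jig. Then set the dark hardwood block flat on the jig's base in the corner, its long side against the long fence and its end against the short fence, press it against both fences at once and finish while still holding it pressed there with the gripper, ready for drilling. Leave the wax tin and the jar of screws where they stand.

Things in the scene. Friction and masses are not known exactly. Their poses are not given: they have to be found in the camera images.
- jig: Corner jig screwed to the bench: plywood base 160 (x) x 180 (y) x 9 mm with two low fences. Origin: centre of the base's underside, on the bench; z up. Long fence along its +x edge (inner face at x = +55 mm), short fence along its +y edge (inner face at y = +65 mm); the -x and -y edges are open. Fence tops are 25 mm above the bench.
- long_fence: Long fence of the jig, a hardwood strip 22 (x) x 145 (y) x 16 mm fixed on the base. Origin: centre of its underside, at (+66, -15.5, +9) mm in the jig's frame, axes as the jig's.
- short_fence: Short fence of the jig, a hardwood strip 120 (x) x 22 (y) x 16 mm fixed on the base. Origin: centre of its underside, at (-15, +76, +9) mm in the jig's frame, axes as the jig's. A 4 mm sawdust gap lies between the ends of the fences.
- block: Loose dark-brown hardwood block, 45 wide x 85 long x 45 mm high, about 0.11 kg. Origin: centre of its underside, z up; its own x and y are NOT along its edges (see point block_mid). It starts flat on the bench away from the jig. Seated, its top is 29 mm above the fence tops, so it can be gripped across its 45 mm width above the long fence.
- block_mid (a point): Centre of the block's underside (the block's origin) with axes along its edges: x across its 45 mm width, y along its 85 mm length, z up. Either end may face the short fence. Fully seated it lies at (+32.5, +22.5, +9) mm in the jig's frame, its y along the jig's y.
- slip: Loose slightly bent strip of light wood, about 90 mm long, 19 mm wide, 10 mm thick. Origin: centre of its underside, z up; its length runs from (-45, +9) mm to (+42, -13) mm in its own frame, that is about -0.25 rad from its own x axis. At first it lies flat on the jig's base, in the way of the block.
- wax_tin: Round wax tin, 75 mm across, 29 mm high, standing on the bench; bystander. Origin: centre of its underside. Apart from the listed things the bench is empty for x 0.38 to 0.66 m, y -0.52 to 0 m. A shelf and a steel drawer cabinet stand at the robot's left (y over 0.1 m, x over 0.5 m): fold the arm in before swinging past them.
- screw_jar: Glass jar of screws, 60 mm across, 78 mm high, standing on the bench; bystander. Origin: centre of its underside.

How it is judged (in metres and radians):
On the way:
1. the slip lies on the bench, off the jig and let go, before the block is brought to the jig (height (world z) of slip below 0.014 m and contact force between slip and jig below 0.01 N and contact force between slip and the arm below 0.05 N and contact force between slip and the fingers below 0.05 N and linear speed of slip below 0.02 m/s and horizontal distance between block and jig above 0.1 m), for 0.2 s.
At the end, for the whole second after the job is handed in: Block flat on the base (within 3 mm, tilt < 0.05 rad), along the long fence within 0.04 rad, within 4 mm of the corner seat, at rest, held by the fingers and pressing each fence with more than 2 N; slip at rest on the bench, not touching the jig; tin and jar not moved over 20 mm (contact force between block and long_fence above 2 N and contact force between block and short_fence above 2 N and contact force between block and the fingers above 2 N and x of block in the frame of jig between 0.0285 and 0.0365 m and y of block in the frame of jig between 0.0185 and 0.0265 m and z of block in the frame of jig below 0.012 m and angle between block's own z axis and vertical below 0.05 rad and angle between the y axis of block_mid and the y axis of jig, either way round below 0.04 rad and linear speed of each of block, slip below 0.02 m/s and height (world z) of slip below 0.014 m and contact force between slip and jig below 0.01 N); the arm keeps its last pose, push and grip.
It fails at once if the wax tin was moved by more than 20 mm (distance of wax_tin from where it was at the start of the episode above 0.02 m).
It fails at once if the jar of screws was moved by more than 20 mm (distance of screw_jar from where it was at the start of the episode above 0.02 m).
It also fails if it takes over 58 s, if anything falls off the work surface, if the arm or the gripper's body presses on something with over 40 N, if the wrist force passes 120 N, or if a joint passes its speed limit or range.

### The arm

A 6-joint arm with a two-finger parallel gripper is mounted at the origin on a cart in front of the work surface, level with it; the furniture and walls round the work are solid. World frame = base frame: x ahead of the robot, y to its left, z up, the work surface at z = 0. Lengths are in mm, angles in degrees, forces in N, time in s.
With the tool pointing down it reaches from about 350 to 850 mm from the base axis. Payload 8.1 kg.
Tool frame: the origin (TCP) lies midway between the tips of the shut fingers; the grasp point (between the pads) lies 19 mm behind it; z points along the fingers, y is the line along which they close (so a half turn about z gives the same grasp; the last joint's range is limited). The gripper opens to 85 mm and grips with 20 to 120 N. Pads are 22 mm wide; open, the fingers measure 114 mm over their backs; the gripper's body (76 mm by 85 mm) begins 54 mm behind the grasp point. The pads swing forward as they close: fully open they stand 13 mm farther back than shut.
Start: joints at [58.82, 7.471, 85.268, -0, 87.261, -4.893], TCP at [265.704, 537.965, 231.292] pointing down, gripper open.
Joint ranges: [-169.43, 169.43], [-51.17, 129.36], [1.28, 143.12], [-76.62, 256.62], [0, 156.53], [-152.29, 152.29]. Speed limits (degrees/s): [136.94, 136.94, 159.86, 180, 180, 180].

### API

Orientations are given as [roll, pitch, yaw] about the fixed x, y, z axes, in that order (R = Rz(yaw) Ry(pitch) Rx(roll)).
In Python, from bench import r gives the robot as it stands.
- The arm moves only by the tool steer_hand, called as a command line: name --argument value ..., lists and objects as JSON in quotes. Schema: {"type":"object","properties":{"moves":{"type":"array","items":{"type":"number"},"minItems":7,"maxItems":56},"grip_n":{"type":"number"},"only":{"type":"string"},"quiet":{"type":"boolean"},"lines":{"type":"string"}},"required":["moves"],"additionalProperties":false}. moves is one flat list of numbers that holds 1 to 8 rows one after another, with no inner brackets; each row has 7 numbers: a rotation vector rx, ry, rz in degrees, then dx, dy, dz in mm, then the finger opening in mm; each row is the pose to reach, as a shift and turn from the pose commanded when the call began, along the tool's axes at that moment; what a row does not reach only later rows make up. A row lasts 1/8 s, in which the tool goes at most 62.5 mm and 10.7 degrees, less where a joint would pass 70% of its speed; a pose out of reach is approached as far as the arm can. The fingers move at their own pace and stop on an object; grip_n is the grip in N (left out, the last holds). Time passes only in rows, so rows that do not move let the fingers close. The tool returns the time, the measured TCP pose, the force, the opening and the grip force at its end. only (a regular expression) keeps the lines of the reply that match it, lines (a string "A,B") keeps lines A to B, and quiet returns only ok. Input that does not fit is refused with a message, and nothing moves.
- r.sense(): the state, without advancing time (a new reading comes with each control period).
- r.snapshot(name): name is "scene" or "top" or "wrist"; returns a dict with "pixels" (420x560x3 uint8, blue, green, red), "fx", "fy", "cx", "cy" (pixels), "pose" (4x4, takes a point from camera to world coordinates). Camera axes: x right, y up, looking along -z (the intrinsics and any distortion apply to the point x, -y, -z); pixel columns grow to the right and rows downward; lengths in mm; the calibration is good to about 2 mm. A picture is of the moment at which its call begins. There is no depth.
- r.hand_in(): hands the job in; it is judged then, once.
The state is a dict: "time": time; "joint_pos": joint angles; "qd": joint speeds; "joint_efforts": joint torques, N m; "tool_pos": TCP position; "tcp_rot": TCP orientation; "ft_force": force on the tool from outside, world axes, zero at the start; "wrist_torque": the same for the moment, N m; "finger_gap": finger opening in mm; "grip_force": force on a finger pad.
Only numpy, scipy, OpenCV 4.12 (cv2) and the standard library are available. Lean on these libraries where they do the work, as an engineer would, in place of code of your own. Each camera call takes 0.05 s, during which the arm holds its last target. There are 200 camera calls.

## Working session

There is one attempt and no reset: what is moved stays moved. The work goes in short steps, Python scripts to look and compute and a tool call to move; the robot and the scene stay as the last step left them, time stands still between calls to the robot, and variables do not carry over. Pictures are saved under pics/ and viewed, at most 10 in all, crops included, and the job is handed in when it is done.

```bash
ls; mkdir -p pics; python3 - <<'E'
from bench import r
import cv2,numpy as np
for n in ("scene","top"):
    s=r.snapshot(n); cv2.imwrite(f"pics/{n}0.png",s["pixels"]); print(n,{k:v for k,v in s.items() if k!="pixels"})
    np.savez(f"pics/{n}0.npz",**s)
print(r.sense())
E
```

```text
bench.py
pics
scene {'fx': 522.8099611204276, 'fy': 522.8099611204276, 'cx': 277.0641015531796, 'cy': 213.40760816976953, 'pose': array([[ 7.73449695e-01,  3.77202712e-01, -5.09405226e-01,
        -2.59806554e+01],
       [-6.33854983e-01,  4.57922490e-01, -6.23325640e-01,
        -8.99557069e+02],
       [-1.85201193e-03,  8.05000067e-01,  5.93271829e-01,
         7.17221019e+02],
       [ 0.00000000e+00,  0.00000000e+00,  0.00000000e+00,
         1.00000000e+00]])}
top {'fx': 545.263450140137, 'fy': 545.263450140137, 'cx': 275.34902807438567, 'cy': 203.75899708635305, 'pose': array([[-2.29154228e-02,  9.80826503e-01, -1.93531015e-01,
         3.49855257e+02],
       [-9.99721663e-01, -2.13951720e-02,  9.94203846e-03,
        -2.08029237e+02],
       [ 5.61078546e-03,  1.93704974e-01,  9.81043782e-01,
         1.03465657e+03],
       [ 0.00000000e+00,  0.00000000e+00,  0.00000000e+00,
         1.00000000e+00]])}
{'time': 0.1, 'joint_pos': array([ 5.88193457e+01,  7.50955262e+00,  8.53223961e+01, -6.00797066e-04,
        8.72609308e+01, -4.89448426e+00]), 'qd': array([ 0.12377471, -0.10687406, -0.20131884, -0.04915098,  0.01691943,
        0.09923205]), 'joint_efforts': array([ 9.39305319e-04, -5.70958292e+01, -5.01938546e+01, -2.53840508e-04,
        8.35429440e-03,  5.93420464e-05]), 'tool_pos': array([265.45894922, 537.54332156, 230.36829804]), 'tcp_rot': array([-1.79907408e+02, -7.32669948e-03,  1.53713853e+02]), 'ft_force': array([-0.37825935,  0.42090497,  0.20485442]), 'wrist_torque': array([-0.00379278,  0.0412035 ,  0.05206898]), 'grip_force': 0.0, 'finger_gap': 85.56435898720619}
```
View pics/top0.png

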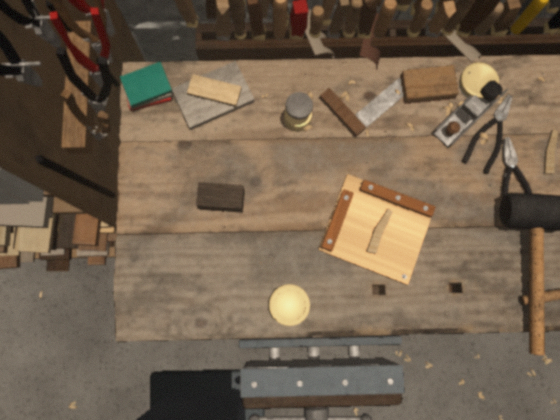

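View pics/scene0.png

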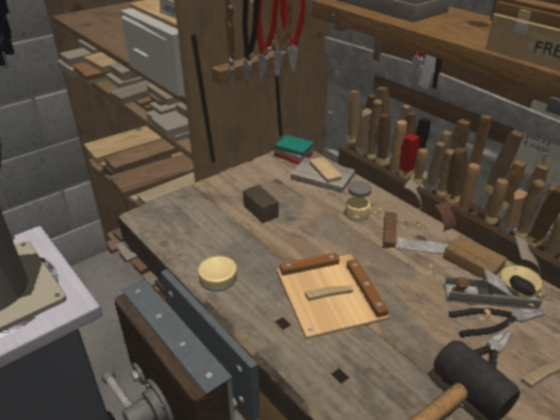

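The top view shows the block at about (221,197) and the jig around (378,230), with the long fence on its upper edge, the short fence on its left and the slip at (380,231). The tin is at (290,305) and the jar at (298,110). The scene view shows the same things: block (261,203), slip (330,292), jig (333,293). Next I'll enlarge both.

```bash
python3 - <<'E'
import cv2
for n,(x0,y0,w,h),k in (("top",(185,165,260,130),3),("scene",(235,170,160,170),3.5)):
    im=cv2.imread(f"pics/{n}0.png")[y0:y0+h,x0:x0+w]
    cv2.imwrite(f"pics/{n}_crop.png",cv2.resize(im,None,fx=k,fy=k,interpolation=cv2.INTER_CUBIC))
E
```

View pics/top_crop.png

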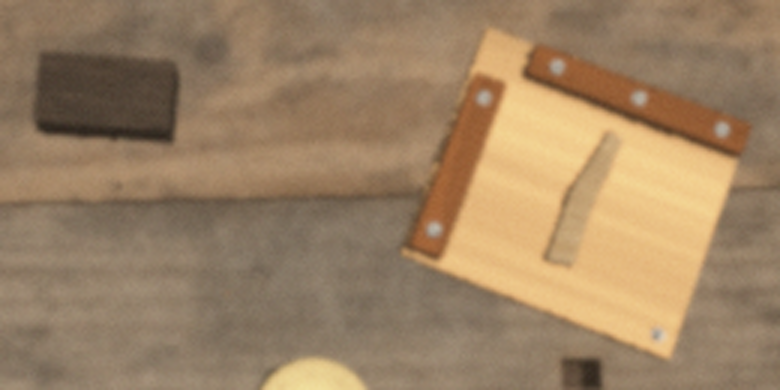

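View pics/scene_crop.png

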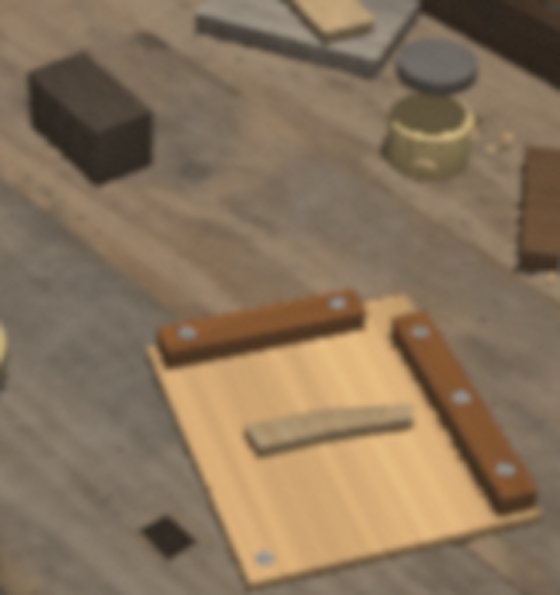

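The top crop shows the block's top from (41,52) to (176,62) to (173,128). The fence screws are at (557,66), (640,98), (722,130) and (484,98), (434,229), and the slip runs from (612,136) to (559,263). The scene crop shows the same points and the block's top corners at (28,77), (85,52), (153,117), (95,137). I'll triangulate these.

```bash
cat > hp.py <<'E'
import numpy as np
def ray(s,u,v):
    d=np.array([(u-s["cx"])/s["fx"],-(v-s["cy"])/s["fy"],-1.]); P=s["pose"]
    d=P[:3,:3]@d; return P[:3,3],d/np.linalg.norm(d)
def tri(rays):
    A=sum(np.eye(3)-np.outer(d,d) for o,d in rays); b=sum((np.eye(3)-np.outer(d,d))@o for o,d in rays)
    p=np.linalg.solve(A,b); return p,max(np.linalg.norm((np.eye(3)-np.outer(d,d))@(p-o)) for o,d in rays)
def atz(s,u,v,z):
    o,d=ray(s,u,v); return o+d*(z-o[2])/d[2]
E
python3 - <<'E'
from hp import *
np.set_printoptions(precision=1,suppress=True)
T=np.load("pics/top0.npz");S=np.load("pics/scene0.npz")
ft=lambda p:(185+(p[0]+.5)/3-.5,165+(p[1]+.5)/3-.5)
fs=lambda p:(235+(p[0]+.5)/3.5-.5,170+(p[1]+.5)/3.5-.5)
pts={"jig++":((488,28),(405,295)),"jig-+":((403,253),(150,348)),"jig--":((671,358),(250,585)),"jigscrew":((657,335),(264,557)),
"L1":((557,66),(420,331)),"L2":((640,98),(461,397)),"L3":((722,130),(506,469)),"S1":((484,98),(338,302)),"S2":((434,229),(188,332)),
"slipA":((612,136),(411,410)),"slipB":((559,261),(252,439)),
"blk+x+y":((41,52),(85,52)),"blk+x-y":((176,62),(153,117)),"blk-x-y":((173,128),(95,137)),"blk-x+y":((38,121),(28,77))}
for k,(a,b) in pts.items():
    p,e=tri([ray(T,*ft(a)),ray(S,*fs(b))]); print(k,p,"res %.1f"%e)
P=lambda u,v,z:atz(T,u,v,z)
print("tin",P(290,305,29),atz(S,217,270,29),"jar",P(299,104,78),atz(S,360,188,78))
E
```

```text
jig++ [ 609.  -360.1    8.5] res 1.0
jig-+ [ 464.2 -299.4    7.7] res 0.8
jig-- [ 394.4 -463.7    6.2] res 0.1
jigscrew [ 409.5 -455.9    8.7] res 1.1
L1 [ 578.7 -399.9   25.1] res 0.6
L2 [ 556.9 -451.2   25.5] res 0.7
L3 [ 535.6 -501.8   24.9] res 1.1
S1 [ 559.4 -352.9   25.6] res 1.2
S2 [ 476.8 -317.7   25.4] res 0.9
slipA [ 535.3 -434.5   16.3] res 1.6
slipB [ 455.9 -395.8   15.4] res 0.5
blk+x+y [590.9 -75.9  43.7] res 1.2
blk+x-y [ 582.8 -159.1   39.5] res 0.2
blk-x-y [ 539.3 -156.3   42.4] res 1.0
blk-x+y [546.6 -73.4  41.4] res 0.0
tin [ 360.5 -240.5   29. ] [ 358.2 -245.4   29. ] jar [ 726.3 -265.9   78. ] [ 723.9 -271.2   78. ]
```

Results, checked against the given sizes:
- **Jig:** centre (502,-412), yaw -22.9°, fence tops about 25 mm as they should be.
- **Slip:** centre about (496,-415), 88 mm long.
- **Block:** centre about (565,-116), length axis 84.7°, height about 42–45 mm.

The tool's y axis is already across the slip. I'll move in two legs.

```bash
cat >> hp.py <<'E'
from scipy.spatial.transform import Rotation as Ro
def go(st,x,y,z,yaw):
    R0=Ro.from_euler("xyz",st["tcp_rot"],degrees=True); R1=Ro.from_euler("xyz",[180,0,yaw],degrees=True)
    rv=(R0.inv()*R1).as_rotvec(degrees=True); d=R0.inv().apply(np.array([x,y,z])-st["tool_pos"])
    print("pos",st["tool_pos"].round(1),"rot",st["tcp_rot"].round(2),"row",rv.round(1),d.round(1))
E
```

steer_hand --moves '[0,0,0,-80,-94,0,85,0,0,0,-118,-141,0,85,0,0,0,-157,-188,0,85,0,0,0,-196,-235,0,85,0,0,0,-235,-282,0,85,0,0,0,-275,-329,0,85,0,0,0,-314,-376,0,85,0,0,0,-314,-376,0,85]'

```text
time: 1.1
tool_pos: [380.6, 59.6, 231.1]
tcp_rot: [180.0, 0.0, 153.7]
ft_force: [1.8, -0.2, -0.5]
finger_gap: 84.9
grip_force: 0.0
```

```bash
python3 -c "
from hp import *
from bench import r
go(r.sense(),496,-415,200,153.7)"
```

```text
pos [380.6  59.6 231.1] rot [1.8000e+02 2.0000e-02 1.5368e+02] row [ 0.  0. -0.] [-313.9 -374.3   31.2]
```

steer_hand --moves '[0,0,0,-40,-47,4,60,0,0,0,-80,-94,8,50,0,0,0,-118,-141,12,45,0,0,0,-157,-188,16,45,0,0,0,-196,-235,20,45,0,0,0,-235,-282,24,45,0,0,0,-275,-329,28,45,0,0,0,-314,-374,31,45]'

```text
time: 2.1
tool_pos: [496.5, -414.5, 199.4]
tcp_rot: [180.0, -0.0, 153.7]
ft_force: [1.5, -0.2, 0.6]
finger_gap: 45.1
grip_force: 0.0
```

```bash
python3 - <<'E'
from hp import *
from bench import r
import cv2
s=r.snapshot("wrist"); np.savez("pics/w1.npz",**s); cv2.imwrite("pics/w1.png",s["pixels"])
go(r.sense(),496,-415,12,153.7); print(s["pose"].round(2),s["fx"])
E
```

```text
pos [ 496.  -420.4  195.8] rot [-1.7992e+02 -1.6000e-01  1.5352e+02] row [-0.1 -0.2 -0.2] [  1.9   5.1 183.8]
[[ 4.4000e-01 -8.6000e-01 -2.6000e-01  4.2967e+02]
 [ 9.0000e-01  4.2000e-01  1.3000e-01 -3.8158e+02]
 [ 0.0000e+00 -2.9000e-01  9.6000e-01  3.4085e+02]
 [ 0.0000e+00  0.0000e+00  0.0000e+00  1.0000e+00]] 333.9181445260773
```

View pics/w1.png

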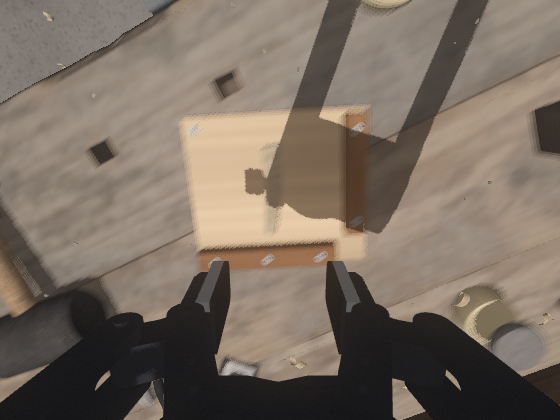

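The wrist view, blurred by the arm settling, shows the slip at about (268,150) to (272,230), partly in the gripper's shadow, and nothing in the way. I'll go lower, let the arm settle, and measure again.

steer_hand --moves '[0,0,0,0,0,40,45,0,0,0,0,0,80,45,0,0,0,0,0,80,45,0,0,0,0,0,80,45]'

```text
time: 2.65
tool_pos: [497.1, -412.9, 121.8]
tcp_rot: [-180.0, 0.1, 153.7]
ft_force: [0.6, -0.0, -0.3]
finger_gap: 44.9
grip_force: 0.0
```

```bash
python3 - <<'E'
from hp import *
from bench import r
import cv2
s=r.snapshot("wrist"); np.savez("pics/w2.npz",**s); cv2.imwrite("pics/w2.png",cv2.resize(s["pixels"][60:360,130:430],None,fx=2,fy=2,interpolation=cv2.INTER_CUBIC))
go(r.sense(),496,-415,12,153.7)
E
```

```text
pos [ 497.6 -413.4  122.8] rot [-1.7994e+02  1.7000e-01  1.5372e+02] row [-0.1  0.2  0. ] [  1.1  -2.1 110.8]
```

View pics/w2.png

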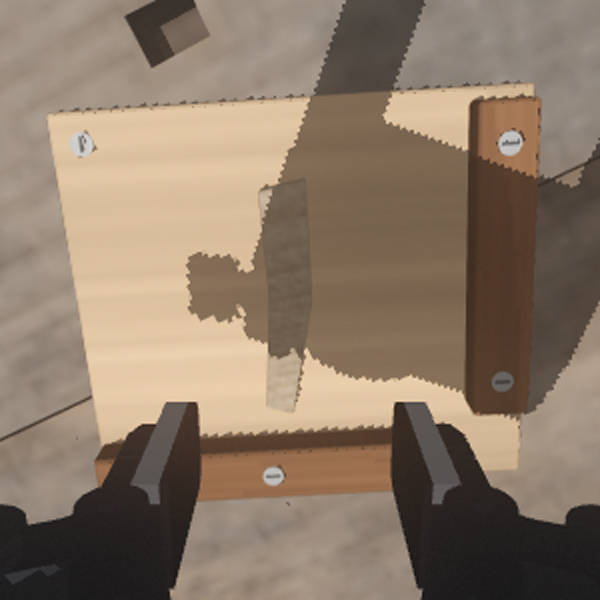

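The slip is clear now: ends at (282,184) and (281,409), middle at about (288,296), with the short-fence screws at (511,143) and (502,381) and a long-fence screw at (273,476).

```bash
python3 - <<'E'
from hp import *
np.set_printoptions(precision=1,suppress=True)
s=np.load("pics/w2.npz");T=np.load("pics/top0.npz");f=lambda a:(130+(a[0]+.5)/2-.5,60+(a[1]+.5)/2-.5)
ft=lambda p:(185+(p[0]+.5)/3-.5,165+(p[1]+.5)/3-.5)
for n,p,z in (("endB",(282,184),19),("endA",(281,409),19),("mid",(288,296),19),("S2",(511,143),25),("S1",(502,381),25),("L2",(273,476),25),("jscrew",(82,144),9),("j-+",(532,83),9),("j--",(49,115),9),("j++",(519,468),9)):
    print(n,atz(s,*f(p),z))
for n,a,b in (("endB",(282,184),(559,263)),("endA",(281,409),(612,136)),("S2",(511,143),(434,229)),("L2",(273,476),(640,98))):
    print(n,*tri([ray(s,*f(a)),ray(T,*ft(b))]))
E
```

```text
endB [ 453.7 -397.1   19. ]
endA [ 533.5 -437.6   19. ]
mid [ 492.5 -414.    19. ]
S2 [ 475.8 -319.2   25. ]
S1 [ 558.2 -354.3   25. ]
L2 [ 556.2 -452.5   25. ]
jscrew [ 408.8 -457.6    9. ]
j-+ [ 462.4 -300.8    9. ]
j-- [ 394.6 -462.9    9. ]
j++ [ 608.1 -360.7    9. ]
endB [ 455.8 -398.5   -0.9] 0.1162943721460225
endA [ 533.4 -435.2   19.2] 2.2724734883635147
S2 [ 476.8 -317.8   19.6] 0.0058638064381016175
L2 [ 556.2 -451.6   25. ] 0.7975092399117856
```

All views agree to within about 2 mm. I'll grasp the slip at (493,-415).

steer_hand --moves '[0,0,0,2,-3,40,45,0,0,0,2,-3,75,45,0,0,0,2,-3,95,45,0,0,0,2,-3,103,45,0,0,0,2,-3,108,45,0,0,0,2,-3,108,45]' --grip_n 30

```text
time: 3.45
tool_pos: [494.1, -414.9, 13.3]
tcp_rot: [-180.0, 0.1, 153.7]
ft_force: [-0.5, 0.5, 0.0]
finger_gap: 44.9
grip_force: 0.0
```

steer_hand --moves '[0,0,0,0,0,0,5,0,0,0,0,0,0,5,0,0,0,0,0,0,5,0,0,0,0,0,0,5,0,0,0,0,0,0,5]' --grip_n 30

```text
time: 4.08
tool_pos: [494.1, -415.0, 13.4]
tcp_rot: [-180.0, 0.1, 153.7]
ft_force: [-0.4, 1.2, 5.8]
finger_gap: 17.6
grip_force: 29.8
```

Slip gripped at a 17.6 mm gap. Lifting and carrying it to about (470,-190).

steer_hand --moves '[0,0,0,0,0,-20,5,0,0,0,0,0,-50,5,0,0,0,20,30,-60,5,0,0,0,45,72,-60,5,0,0,0,75,118,-60,5,0,0,0,100,160,-60,5,0,0,0,121,191,-60,5,0,0,0,121,191,-60,5]'

```text
time: 5.08
tool_pos: [469.4, -187.3, 73.1]
tcp_rot: [180.0, 0.0, 153.9]
ft_force: [-0.2, -0.5, 0.1]
finger_gap: 17.7
grip_force: 29.4
```

steer_hand --moves '[0,0,0,0,0,20,5,0,0,0,0,0,45,5,0,0,0,0,0,58,5,0,0,0,0,0,63,5,0,0,0,0,0,66,5,0,0,0,0,0,68,5,0,0,0,0,0,68,5]'

```text
time: 5.95
tool_pos: [469.9, -189.7, 4.7]
tcp_rot: [-180.0, 0.0, 153.7]
ft_force: [0.4, 0.1, 0.7]
finger_gap: 17.7
grip_force: 29.4
```

steer_hand --moves '[0,0,0,0,0,1,5,0,0,0,0,0,1,30,0,0,0,0,0,1,40,0,0,0,0,0,1,40,0,0,0,0,0,-20,40,0,0,0,0,0,-70,60,0,0,0,0,0,-120,80,0,0,0,0,0,-120,80]'

```text
time: 6.95
tool_pos: [472.8, -191.2, 129.5]
tcp_rot: [-180.0, 0.5, 153.7]
ft_force: [-0.3, 0.8, -0.3]
finger_gap: 79.8
grip_force: 0.0
```

```bash
python3 - <<'E'
from hp import *
from bench import r
import cv2
a=r.snapshot("top");b=r.snapshot("scene"); np.savez("pics/t3.npz",**a); np.savez("pics/s3.npz",**b)
A=cv2.resize(a["pixels"][160:300,180:320],None,fx=2.8,fy=2.8,interpolation=cv2.INTER_CUBIC)
B=cv2.resize(b["pixels"][170:310,220:360],None,fx=2.8,fy=2.8,interpolation=cv2.INTER_CUBIC)
cv2.imwrite("pics/c3.png",np.hstack([A,B]))
go(r.sense(),565,-116,130,84.7)
E
```

```text
pos [ 469.9 -189.7  124.6] rot [-1.8000e+02  7.0000e-02  1.5371e+02] row [ 0.   0.1 69. ] [-52.6 108.2  -5.3]
```

View pics/c3.png

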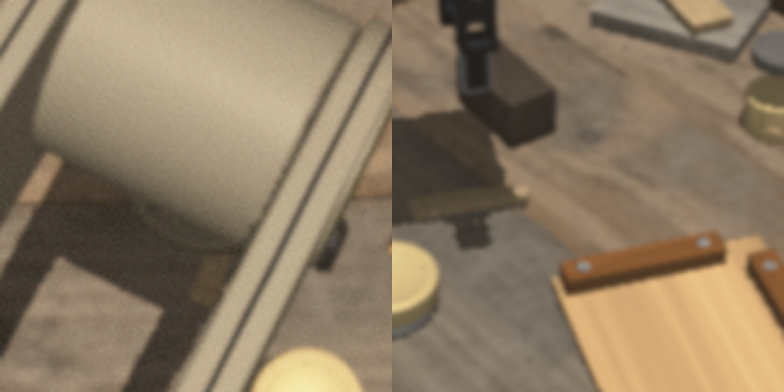

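The slip lies flat on the bench (right crop, 445–520 by 200), released and clear of the jig. The block hasn't moved. Now going over the block, turning 69°.

steer_hand --moves '[0,0,10,-7,14,0,85,0,0,20,-15,31,0,85,0,0,30,-23,47,0,85,0,0,40,-31,63,0,85,0,0,50,-38,78,0,85,0,0,60,-46,94,0,85,0,0,69,-53,108,0,85,0,0,69,-53,108,0,85]'

```text
time: 8.05
tool_pos: [564.0, -115.3, 122.0]
tcp_rot: [-179.8, -0.0, 84.8]
ft_force: [0.0, -0.6, 0.1]
finger_gap: 85.2
grip_force: 0.0
```

steer_hand --moves '[0,0,0,0,0,0,85,0,0,0,0,0,0,85]'

```text
time: 8.3
tool_pos: [564.2, -116.6, 123.7]
tcp_rot: [-179.9, -0.0, 84.8]
ft_force: [1.0, -0.3, 0.6]
finger_gap: 85.0
grip_force: 0.0
```

```bash
python3 - <<'E'
from hp import *
from bench import r
import cv2
s=r.snapshot("wrist"); np.savez("pics/w4.npz",**s); cv2.imwrite("pics/w4.png",s["pixels"])
go(r.sense(),565,-116,23,84.7)
E
```

```text
pos [ 564.4 -116.6  124. ] rot [-179.97   -0.     84.77] row [-0.  -0.   0.1] [  0.6   0.6 101. ]
```

View pics/w4.png

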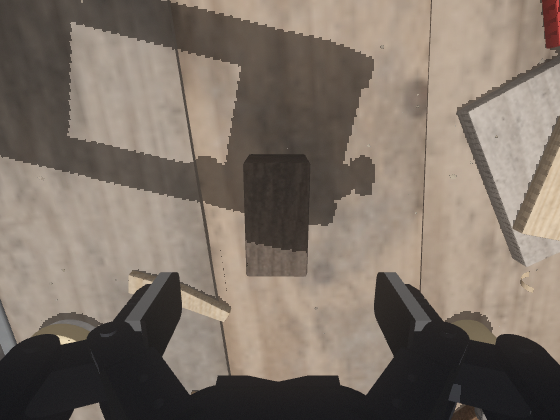

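The wrist view shows the block's top with corners at (247,276), (307,276), (309,161), (244,162), square to the fingers and midway between them. The slip is at (130,275) to (228,312), flat on the bench.

```bash
python3 - <<'E'
from hp import *
np.set_printoptions(precision=1,suppress=True)
s=np.load("pics/w4.npz");T=np.load("pics/top0.npz");S=np.load("pics/scene0.npz")
ft=lambda p:(185+(p[0]+.5)/3-.5,165+(p[1]+.5)/3-.5)
fs=lambda p:(235+(p[0]+.5)/3.5-.5,170+(p[1]+.5)/3.5-.5)
q=[atz(s,*p,45) for p in ((247,276),(307,276),(309,161),(244,162))]
for p in q: print(p)
print("c",np.mean(q,0))
for a,b in (((247,276),(95,137)),((307,276),(153,117)),((309,161),(85,52)),((244,162),(28,77))): print([p for p in tri([ray(s,*a),ray(S,*fs(b))])])
for a,b in (((247,276),(28,77)),((307,276),(85,52)),((309,161),(153,117)),((244,162),(95,137))): print([p for p in tri([ray(s,*a),ray(S,*fs(b))])])
E
```

```text
[ 538.7 -155.3   45. ]
[ 582.5 -159.3   45. ]
[589.3 -75.5  45. ]
[546.6 -72.3  45. ]
c [ 564.3 -115.6   45. ]
[array([ 538.2, -156.3,   42.7]), np.float64(0.18325633552887224)]
[array([ 582.1, -161. ,   41.1]), np.float64(0.5982424087386725)]
[array([590.4, -76.3,  44. ]), np.float64(1.259298421561691)]
[array([546.5, -73. ,  41.2]), np.float64(0.36645344075149594)]
[array([ 529.7, -127.4,   80.8]), np.float64(17.022795883919734)]
[array([ 568.4, -129.5,   86.1]), np.float64(13.766882807789232)]
[array([610.4, -95.3, -12. ]), np.float64(19.66872305437323)]
[array([558.8, -92.3,  -2.9]), np.float64(22.15155836536529)]
```

Block centre (564,-116), confirmed. Descending and gripping.

steer_hand --moves '[0,0,0,0,0,40,85,0,0,0,0,0,70,85,0,0,0,0,0,90,85,0,0,0,0,0,98,85,0,0,0,0,0,101,85,0,0,0,0,0,101,85]' --grip_n 70

```text
time: 9.1
tool_pos: [565.7, -116.5, 24.2]
tcp_rot: [179.9, 0.0, 84.7]
ft_force: [-0.8, 0.2, -0.7]
finger_gap: 85.1
grip_force: 0.0
```

steer_hand --moves '[0,0,0,0,0,0,30,0,0,0,0,0,0,30,0,0,0,0,0,0,30,0,0,0,0,0,0,30,0,0,0,0,0,0,30,0,0,0,0,0,0,30]' --grip_n 70

```text
time: 9.85
tool_pos: [565.7, -116.4, 24.3]
tcp_rot: [179.9, 0.0, 84.7]
ft_force: [-0.0, -0.1, 5.5]
finger_gap: 43.0
grip_force: 73.4
```

steer_hand --moves '[0,0,0,0,0,-20,30,0,0,0,0,0,-50,30,0,0,0,0,0,-70,30,0,0,0,0,0,-70,30,0,0,0,0,0,-70,30]'

```text
time: 10.48
tool_pos: [564.4, -116.0, 92.5]
tcp_rot: [-179.9, -0.0, 84.7]
ft_force: [-0.3, 0.6, -1.7]
finger_gap: 43.4
grip_force: 72.7
```

```bash
python3 -c "
from hp import *
from bench import r
go(r.sense(),540.5-8-4,-404-18-2,93,67.1)"
```

```text
pos [ 564.4 -116.    92.5] rot [-1.7994e+02 -1.0000e-02  8.4710e+01] row [-0.1 -0.  17.6] [-309.9   -7.3   -0.5]
```

steer_hand --moves '[0,0,2,-25,-1,0,30,0,0,5,-70,-2,0,30,0,0,8,-120,-3,0,30,0,0,11,-170,-4,0,30,0,0,14,-220,-5,0,30,0,0,16,-265,-6,0,30,0,0,17.6,-290,-6,0,30,0,0,17.6,-295,-6,0,30]'

```text
time: 11.48
tool_pos: [530.3, -410.4, 91.2]
tcp_rot: [-179.8, -0.0, 67.0]
ft_force: [1.3, -0.4, -1.1]
finger_gap: 43.6
grip_force: 72.6
```

steer_hand --moves '[0,0,0,0,0,20,30,0,0,0,0,0,35,30,0,0,0,0,0,35,30,0,0,0,0,0,35,30]'

```text
time: 11.98
tool_pos: [532.0, -408.7, 58.2]
tcp_rot: [-180.0, -0.0, 67.2]
ft_force: [-0.4, -0.1, -0.8]
finger_gap: 43.7
grip_force: 72.6
```

```bash
python3 - <<'E'
from hp import *
from bench import r
import cv2
s=r.snapshot("scene");w=r.snapshot("wrist"); 
A=cv2.resize(s["pixels"][200:350,250:400],(400,400),interpolation=cv2.INTER_CUBIC);B=cv2.resize(w["pixels"][100:350,155:405],(400,400),interpolation=cv2.INTER_CUBIC)
cv2.imwrite("pics/c5.png",np.hstack([A,B])); np.savez("pics/w5.npz",**w)
go(r.sense(),531,-409,32,67.1)
E
```

```text
pos [ 532.4 -409.5   59.2] rot [1.7992e+02 2.0000e-02 6.7140e+01] row [0.1 0.  0. ] [-0.1 -1.5 27.2]
```

View pics/c5.png

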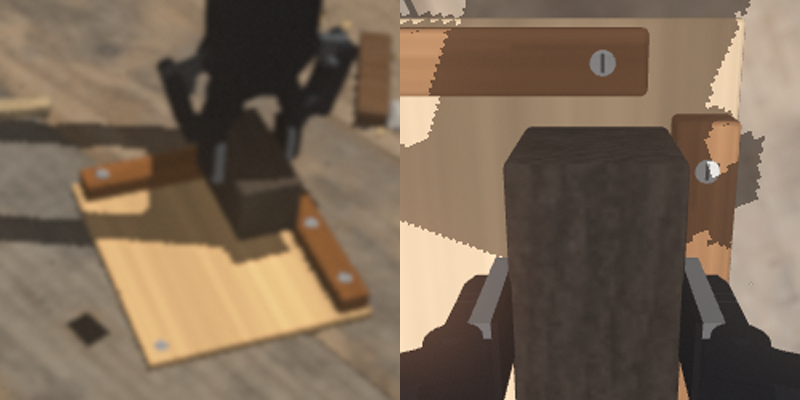

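The block is held over the corner, square to both fences. In the right crop its front bottom edge is at y≈127, the short-fence edge at y≈95, and the long-fence inner edge at x≈672. I'll check the gaps numerically before going down.

```bash
python3 - <<'E'
from hp import *
np.set_printoptions(precision=1,suppress=True)
w=np.load("pics/w5.npz"); f=lambda p:(155+(p[0]-400)/1.6,100+p[1]/1.6)
c,s=np.cos(np.radians(-22.9)),np.sin(np.radians(-22.9))
def J(p): d=p[:2]-[501.8,-412.4]; return np.array([c*d[0]+s*d[1],-s*d[0]+c*d[1]])
for n,p,z in (("short inner top",(640,95),25),("short inner top L",(420,95),25),("long inner top",(673,120),25),("long inner top near",(679,250),25),("blk front R bottom",(672,127),36),("blk front L bottom",(527,127),36),("blk front R top",(688,162),81),("blk front L top",(505,165),81)): print(n,J(atz(w,*f(p),z)))
E
```

```text
short inner top [41.8 65.5]
short inner top L [-30.1  65.5]
long inner top [53.  57.2]
long inner top near [57.1 10.3]
blk front R bottom [51.1 57. ]
blk front L bottom [ 5.9 57.1]
blk front R top [48.6 57.8]
blk front L top [ 6.3 57.1]
```

Gaps are about 8 mm to the short fence and 4–6 mm to the long fence. Lowering.

steer_hand --moves '[0,0,0,0,0,12,30,0,0,0,0,0,20,30,0,0,0,0,0,23,30,0,0,0,0,0,24.5,30,0,0,0,0,0,25.5,30,0,0,0,0,0,25.5,30,0,0,0,0,0,25.5,30]'

```text
time: 12.95
tool_pos: [532.0, -409.6, 33.3]
tcp_rot: [180.0, 0.0, 67.1]
ft_force: [-0.9, 1.1, 2.6]
finger_gap: 43.7
grip_force: 72.9
```

The block is down on the base. The tool's x axis is now the jig's +y and its y axis the jig's +x, so I'll slide to the short fence first, then the long one.

steer_hand --moves '[0,0,0,3,2,0,30,0,0,0,5,3,0,30,0,0,0,6.5,4,0,30,0,0,0,7.5,5,0,30,0,0,0,8.5,6,0,30,0,0,0,8.5,6,0,30]'

```text
time: 13.7
tool_pos: [539.0, -405.1, 33.3]
tcp_rot: [-179.9, 0.1, 67.1]
ft_force: [-11.1, -4.2, 9.3]
finger_gap: 43.4
grip_force: 73.9
```

```bash
python3 -c "
from hp import *
from bench import r
s=r.sense();R=Ro.from_euler('xyz',s['tcp_rot'],degrees=True).inv();print(s['tool_pos'],R.apply(s['ft_force']),R.apply(s['tool_pos']-[532,-409.6,33.3]))"
```

```text
[ 539.00155457 -405.0795988    33.3094516 ] [-8.176657   -8.63911046 -9.22584191] [ 6.88992601  4.68867378 -0.03376955]
```

Both fences are pushing back at about 8 N. I'll add a little more press and let it settle.

steer_hand --moves '[0,0,0,0.5,0.5,0,30,0,0,0,1,1,0,30,0,0,0,1.5,1.5,0.5,30,0,0,0,1.5,1.5,0.5,30,0,0,0,1.5,1.5,0.5,30,0,0,0,1.5,1.5,0.5,30,0,0,0,1.5,1.5,0.5,30]'

```text
time: 14.58
tool_pos: [539.1, -405.1, 33.4]
tcp_rot: [-179.7, 0.2, 67.1]
ft_force: [-21.4, -4.9, 17.5]
finger_gap: 43.4
grip_force: 74.8
```

```bash
python3 - <<'E'
from hp import *
from bench import r
import cv2
np.set_printoptions(precision=2,suppress=True)
w=r.snapshot("wrist");t=r.snapshot("scene")
s=r.sense();R=Ro.from_euler('xyz',s['tcp_rot'],degrees=True).inv();print(s['tool_pos'],R.apply(s['ft_force']),R.apply(s['tool_pos']-[532,-409.6,33.3]),s['wrist_torque'],s['qd'].max())
A=cv2.resize(t["pixels"][170:350,220:400],(400,400),interpolation=cv2.INTER_CUBIC);B=cv2.resize(w["pixels"][100:350,155:405],(400,400),interpolation=cv2.INTER_CUBIC)
cv2.imwrite("pics/c6.png",np.hstack([A,B]))
E
```

```text
[ 539.13 -405.05   33.32] [-12.9  -18.91 -17.17] [ 6.97  4.79 -0.06] [-0.57  3.49  0.24] 0.040256267498680186
```

View pics/c6.png

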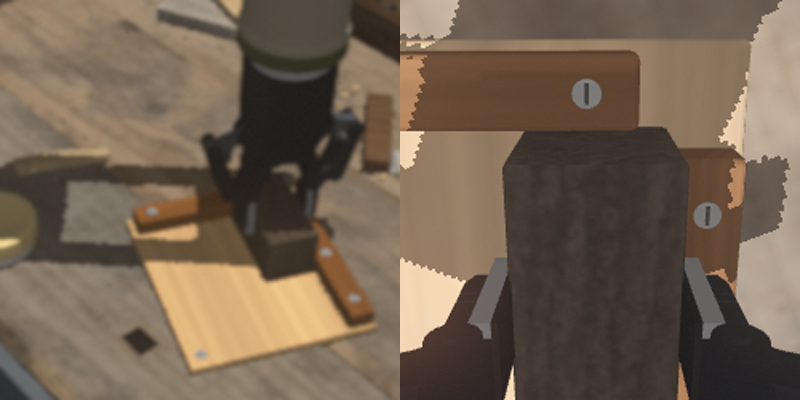

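The block looks seated in both crops. However, the 13 N toward the short fence could partly be friction from the down and side press. I'll ease those off and push only toward the short fence, to see whether the block still stays put.

steer_hand --moves '[0,0,0,0,-2,-0.8,30,0,0,0,0.5,-2,-0.8,30,0,0,0,1,-2,-0.8,30,0,0,0,1.5,-2,-0.8,30,0,0,0,1.5,-2,-0.8,30,0,0,0,1.5,-2,-0.8,30]'

```text
time: 15.42
tool_pos: [539.5, -403.8, 33.5]
tcp_rot: [-180.0, 0.2, 67.1]
ft_force: [-10.1, -10.5, 5.1]
finger_gap: 43.5
grip_force: 73.3
```

```bash
cat > f.py <<'E'
from hp import *
from bench import r
np.set_printoptions(precision=2,suppress=True)
s=r.sense();R=Ro.from_euler('xyz',s['tcp_rot'],degrees=True).inv();print(s['tool_pos'],R.apply(s['ft_force']),R.apply(s['tool_pos']-[532,-409.6,33.3]),s['wrist_torque'],s['tcp_rot'])
E
python3 f.py
```

```text
[ 539.53 -403.79   33.54] [-13.63  -5.23  -5.01] [ 8.28  4.67 -0.28] [-1.83  1.84  0.3 ] [-179.96    0.25   67.06]
```

It moved 1.3 mm, so friction had been hiding a gap. Pushing on toward the short fence.

steer_hand --moves '[0,0,0,0.7,-0.5,0,30,0,0,0,1.4,-0.5,0,30,0,0,0,2,-0.5,0,30,0,0,0,2,-0.5,0,30,0,0,0,2,-0.5,0,30]'

```text
time: 16.05
tool_pos: [539.6, -403.6, 33.9]
tcp_rot: [180.0, 0.4, 67.0]
ft_force: [-10.7, -16.6, 3.7]
finger_gap: 43.9
grip_force: 73.1
```

```bash
python3 f.py
```

```text
[ 539.58 -403.58   33.89] [-19.49  -3.31  -3.57] [ 8.49  4.63 -0.64] [-3.    2.12  0.26] [179.96   0.39  67.03]
```

Now 19.5 N with almost no friction load and no further travel, so it is really against the short fence. Restoring the long-fence press and a slight down press.

steer_hand --moves '[0,0,0,0,1,0.4,30,0,0,0,0,2,0.6,30,0,0,0,0,2.5,0.6,30,0,0,0,0,2.5,0.6,30,0,0,0,0,2.5,0.6,30,0,0,0,0,2.5,0.6,30]'

```text
time: 16.8
tool_pos: [539.7, -403.7, 33.7]
tcp_rot: [-179.8, 0.4, 67.0]
ft_force: [-24.9, -11.9, 15.5]
finger_gap: 43.4
grip_force: 74.7
```

```bash
python3 f.py
```

```text
[ 539.72 -403.73   33.67] [-20.79 -18.39 -15.29] [ 8.41  4.82 -0.44] [-1.92  4.07  0.47] [-179.75    0.37   67.03]
```

Steady: about 20 N on the short fence and 18 N on the long one. The block is within about 1 mm of the computed seat, flat to 0.4°, and held at 75 N. Handing in.

```bash
python3 -c "
from bench import r
print(r.hand_in())"
```

```text
the job is handed in; nothing more can be done
None
```

I laid the slip on the bench clear of the jig, then seated the block in the corner and handed in still gripping it (75 N), with the tool pushing about 20 N toward the short fence and 18 N toward the long one; the tin and jar were left alone, and no verdict came back.

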